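# Close the snap back of a pendant watch in the case tongs

### The job

The steel pendant watch in the wooden rack has a new battery, but its back still stands proud: stand it between the dies of the bench tongs, let go of it, and squeeze the two red handles together gently. Feel the resistance of the back rise and then give as it snaps fully home, and stop there: squeezing on would crack the glass. Then let the handles open and stand the watch upright again in a free slot of the rack, without disturbing anything else.

Things in the scene. Friction and masses are not known exactly. Their poses are not given: they have to be found in the camera images.
- watch_center (a point): Centre of the case of the steel pendant watch: a 46 mm disc standing on edge, white dial, about 90 g. z points up to the bail; x lies level in the plane of the disc; the glass faces -y (its face at y = -6.5 mm), the back faces +y (its face at y = +9.5 mm while proud, +6.5 mm when home; the watch is then 13 mm thick).
- watch_bail (a point): Middle of the watch's bail, the solid steel block on top of the case by which to hold it from above: 14 mm along the watch's x, 9 mm along its y, 20 mm tall, from 22.5 to 42.5 mm above the centre of the case. Keep fingertips above the case (23 mm above its centre).
- watch_back (a joint): How far the snap back has gone into the watch case (m): 0 = proud by 3 mm as found, 0.003 = fully home. Pressed by a die, it resists with up to about 20 N over the first half of its travel, then gives way, pulls itself home and stays. Once it is home the glass takes the load: no more than 20 N between a die and the watch then, and never more than 40 N.
- tongs: Case-closing tongs on a fixed grey bench stand (base 160 x 90 mm). Origin on the table below the watch seat. Two levers lie level, side by side along x, hinged on one upright pin at x = +55 mm, handles towards -x. Each carries a white die facing the seat along y. No part is higher than 72 mm.
- seat (a point): Watch seat of the tongs, 62 mm above the table: where the centre of the watch case lies when it stands in the white V cradle between the dies, its disc along the tongs' x (either face to either die). The cradle lets the watch slide along y. The open dies are 24 to 28 mm apart and need not be centred: the die on the brass screw (-y side) is set differently each time.
- handle_mid (a point): Midway between the red handles, 62 mm above the table, 145 mm from the hinge (2.6 times the dies' distance). Handles: 11 mm thick, 20 mm tall, 40 mm either way along x. Over their outsides here: 68 mm open, 47 to 36 mm when the dies meet the watch, about 8 mm less when the back is home. Squeeze along y: springs 1.5 to 3 N a handle, 7 to 9 N more to snap the back, then free; once home 4 N more per mm.
- lever_left (a joint): Angle of the lever on the tongs' +y side (rad): 0 = fully open (rest; a spring opens each lever, and each swings on its own), grows as its handle is squeezed inwards, stop at 0.155. The dies meet the watch somewhere at 0.07 to 0.11, depending on the screw; the back is home about 0.03 rad further on.
- lever_right (a joint): Angle of the lever on the tongs' -y side (rad), the one with the brass screw: 0 = fully open (rest), grows as its handle is squeezed inwards, stop at 0.155.
- rack: Fixed wooden rack, 76 x 156 mm, 32 mm tall, origin under its centre. Three slots, 50 mm apart along its y, each 20 mm wide, run along its x; a cork V in each carries a watch upright with its disc along the rack's x.
- slot0 (a point): Where the centre of a watch case lies when it stands in the slot at the rack's -y end, 36 mm above the table. The watches start in the two end slots, the middle one is free.
- slot1 (a point): The same for the middle slot of the rack, free at the start.
- slot2 (a point): The same for the slot at the rack's +y end.
- gold_watch_center (a point): Centre of the case of a finished brass watch with a blue dial, of the same size, in another slot of the rack. To be left alone.
- loupe_mid (a point): Middle of a black eye loupe, 34 mm across and 30 mm tall, standing on the bench. To be left alone.
- oil_mid (a point): Middle of a small oil bottle with a red cap, 34 mm across and 65 mm tall, standing on the bench. To be left alone.
- mallet: Wooden mallet, 240 mm long, lying on the bench beyond the work. To be left alone.
Mind the look-alikes: they are no part of the job. Leave any pink look-alike of the part that bears watch_center alone.

How it is judged:
By the outcome, as a careful person would: the job done as asked, in the order asked, and still so for the second after the job is handed in, with the robot touching nothing.
It also fails if it takes over 72 s, if anything falls off the work surface, if the arm or the gripper's body presses on something with over 40 N, if the wrist force passes 120 N, or if a joint passes its speed limit or range.

### The arm

A 6-joint arm with a two-finger parallel gripper is mounted at the origin on the work surface. World frame = base frame: x ahead of the robot, y to its left, z up, the work surface at z = 0. Lengths are in m, angles in degrees, forces in N, time in s.
With the tool pointing down it reaches from about 0.3 to 0.75 m from the base axis. Payload 8.5 kg.
Tool frame: the origin (TCP) lies on the centre line of the jaws, within the pads' length; the fingertips stand 19 mm ahead of it and the grasp point (between the pads) is the TCP (env.tcp_to_tips is the z of the fingertips in the tool frame, in m); z points along the fingers, y is the line along which they close (so a half turn about z gives the same grasp; the last joint's range is limited). The gripper opens to 85 mm and grips with 20 to 120 N. Pads are 22 mm wide; open, the fingers measure 114 mm over their backs; the gripper's body (76 mm by 85 mm) begins 54 mm behind the grasp point. The pads swing forward as they close: fully open they stand 13 mm farther back than shut.
Start: joints at [-80.976, 21.807, 74.336, -0, 83.858, -12.336], TCP at [0.2, -0.512, 0.25] pointing down, gripper open.
Joint ranges: [-178.18, 178.18], [-50.72, 133.34], [12.68, 142.11], [-81.47, 261.47], [9.98, 163.14], [-165.26, 165.26]. Speed limits (degrees/s): [136.94, 136.94, 180, 180, 180, 180].

### API

Orientations are given as a 3x3 rotation matrix whose columns are the frame's x, y, z axes.
In Python, from rig import env gives the robot as it stands.
- The arm moves only by the tool servo_tool, never from a script. Its argument "steps" is a list of rows, each an object of numbers: "tx", "ty", "tz": the shift along the world's x, y, z in cm; "yaw": the turn about the world's z in degrees; "claw": the finger opening in cm, from 0 to 8.54. In form: [{"tx": .., "ty": .., "tz": .., "yaw": .., "claw": ..}, ...]. A call has 1 to 20 rows; each row shifts and turns the commanded pose from where the row before left it; what a row does not reach is not made up. A row lasts 1/10 s, in which the tool goes at most 50 mm and 8.59 degrees, less where a joint would pass 70% of its speed; a pose out of reach is approached as far as the arm can. A call with a gripper value outside its range is refused whole. The fingers move at their own pace and stop on an object; "newtons" is the grip in N (left out, the last holds). Time passes only in rows, so rows that do not move let the fingers close. It gives the time, the measured TCP pose, the force, the opening and the grip force at its end, in the units of the state.
- env.observe(): the state, without advancing time (a new reading comes with each control period).
- env.get_image(name): name is "side" or "top"; returns (picture, depth): 480x640x3 uint8, red, green, blue; 480x640 float32, m along the optical axis (not along the pixel's ray), 0 where there is no reading.
- env.camera_model(name): a dict with "fovy" (degrees; the focal length in pixels is half the picture's height over the tangent of half this angle, whatever the lens; pixels are square), "cx", "cy" (the principal point, pixels), "dist_coeffs" ([k1, k2, p1, p2, k3] as OpenCV has them; the pictures are not rectified), "T" (4x4, takes a point from camera to world coordinates). Camera axes: x right, y down, z forward; pixel columns grow to the right and rows downward; lengths in m; the calibration is good to about 2 mm. A picture is of the moment at which its call begins. camera_model takes no time and is no camera call.
- env.close_job(): hands the job in; it is judged then, once.
The state is a dict: "time_s": time; "q": joint angles; "qvel": joint speeds; "joint_efforts": joint torques, N m; "position": TCP position; "tool_rot": TCP orientation; "ft_force": force on the tool from outside, world axes, zero at the start; "wrist_torque": the same for the moment, N m; "grip_width": finger opening in m; "gripper_force": force on a finger pad.
Only numpy, scipy, OpenCV 4.12 (cv2) and the standard library are available. Lean on these libraries where they do the work, as an engineer would, in place of code of your own. Each camera call takes 0.05 s, during which the arm holds its last target. There are 200 camera calls.

## Working session

There is one attempt and no reset: what is moved stays moved. The work goes in short steps, Python scripts to look and compute and a tool call to move; the robot and the scene stay as the last step left them, time stands still between calls to the robot, and variables do not carry over. Pictures are saved under pics/ and viewed, at most 10 in all, crops included, and the job is handed in when it is done.

Besides the shell and the picture viewer there is one more tool, called after "Emit:" as name([rows], argument=value, ...), one row to a line, values as JSON. servo_tool: Moves the arm, as the interface text tells. Its arguments: {"type":"object","properties":{"steps":{"type":"array"},"newtons":{"type":"number"}},"required":["steps"]}

```bash
mkdir -p pics
cat > h.py <<'E'
import numpy as np, cv2
from rig import env
def grab(n):
    im,d=env.get_image(n); m=env.camera_model(n); np.savez(f'{n}.npz',im=im,d=d); return im,d,m
def K(m):
    f=240/np.tan(np.radians(m['fovy'])/2); return np.array([[f,0,m['cx']],[0,f,m['cy']],[0,0,1.]])
def world(uv,d,m):
    uv=np.array(uv,float).reshape(-1,1,2)
    n=cv2.undistortPoints(uv,K(m),np.array(m['dist_coeffs'],float)).reshape(-1,2)
    p=np.c_[n*np.array(d).reshape(-1,1),np.array(d).reshape(-1)]
    T=np.array(m['T']); return p@T[:3,:3].T+T[:3,3]
def cloud(d,m):
    v,u=np.mgrid[0:480,0:640]; P=world(np.c_[u.ravel(),v.ravel()],d.ravel(),m).reshape(480,640,3); P[d==0]=np.nan; return P
def pix(P,m):
    T=np.linalg.inv(np.array(m['T'])); q=np.atleast_2d(P)@T[:3,:3].T+T[:3,3]
    return cv2.projectPoints(q,np.zeros(3),np.zeros(3),K(m),np.array(m['dist_coeffs'],float))[0].reshape(-1,2)
E
python3 - <<'E'
from h import *
for n in('top','side'):
    im,d,m=grab(n); cv2.imwrite(f'pics/{n}0.png',im[...,::-1]); print(n,m['fovy'],np.round(m['T'],3).tolist(),m['dist_coeffs'],(d==0).mean())
E
```

```text
top 49.75621568224733 [[-0.025, -0.998, 0.049, 0.541], [-1.0, 0.024, -0.005, -0.008], [0.003, -0.049, -0.999, 0.945], [0.0, 0.0, 0.0, 1.0]] [-0.09307479  0.          0.          0.          0.        ] 0.0038541666666666668
side 45.20670387128469 [[-0.987, -0.073, 0.141, 0.472], [-0.159, 0.501, -0.85, 0.737], [-0.009, -0.862, -0.507, 0.511], [0.0, 0.0, 0.0, 1.0]] [0.04771021 0.         0.         0.         0.        ] 0.0040071614583333335
```

View pics/top0.png

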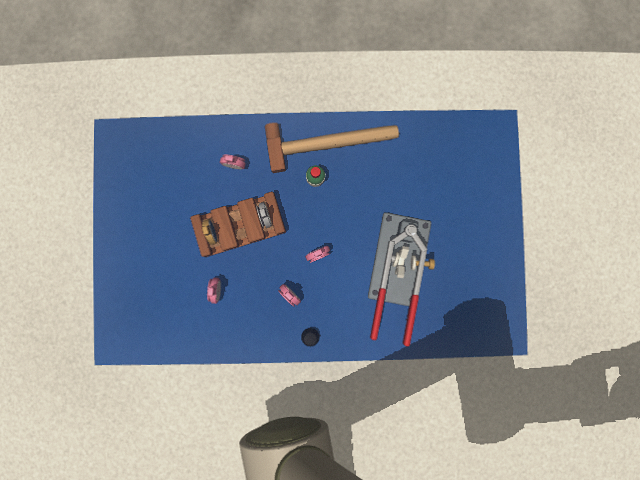

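View pics/side0.png

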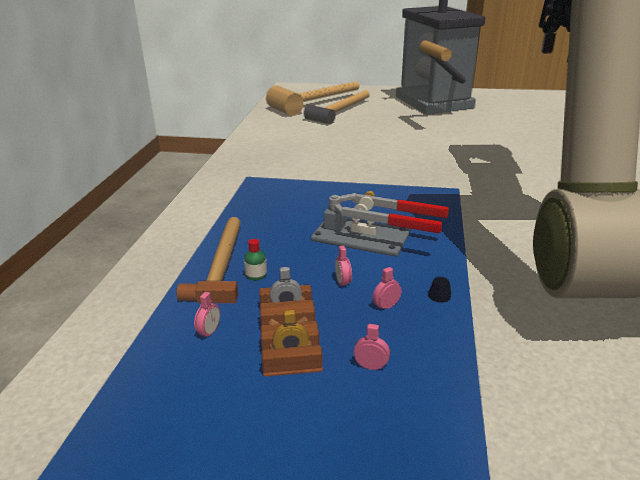

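Steel watch at top (264,214) / side (285,290), gold at (208,233) / (290,335), and four pink look-alikes at top (233,161), (318,254), (290,294), (214,290), all outside the rack. The grey one in the rack is the one that fits. The tongs are at (403,265), with the hinge up (+x) and the brass screw to the right (-y).

Run:
```python
from h import *
out=[]
for n in('top','side'):
    z=np.load(n+'.npz'); im,d=z['im'],z['d']; m=env.camera_model(n); P=cloud(d,m); Z=P[...,2]
    hsv=cv2.cvtColor(im,cv2.COLOR_RGB2HSV); v,u=np.mgrid[0:480,0:640]
    def rep(name,mask):
        p=P[mask]; 
        if len(p)<3: print(n,name,len(p)); return
        r=cv2.minAreaRect((p[:,:2]*1000).astype(np.float32)); w,V=np.linalg.eigh(np.cov(p[:,:2].T)); a=np.degrees(np.arctan2(V[1,1],V[0,1]))
        print(n,name,len(p),'mean',p.mean(0).round(4),'rect',np.round(r[0],1),np.round(r[1],1),round(r[2],1),'axis',a.round(1),'zmax',p[:,2].max().round(4))
    # table z
    print(n,'table',np.nanmedian(Z[(hsv[...,0]>100)&(hsv[...,0]<125)&(hsv[...,1]>150)&(v>100)]))
    box=lambda x0,x1,y0,y1:(P[...,0]>x0)&(P[...,0]<x1)&(P[...,1]>y0)&(P[...,1]<y1)
    rk=box(.47,.67,.04,.26)
    wood=rk&(Z>.026)&(Z<.037)
    rep('racktop',wood)
    hi=rk&(Z>.064)
    k,l=cv2.connectedComponents(hi.astype(np.uint8))
    for i in range(1,k): 
        if (l==i).sum()>4: rep('bail',l==i)
    rep('case_steel',rk&(Z>.04)&(Z<.06)&(hsv[...,1]<60)&box(.5,.67,.04,.13))
    tg=box(.3,.62,-.32,-.08)
    red=tg&(Z>.05)&(hsv[...,1]>150)&((hsv[...,0]<8)|(hsv[...,0]>172))
    k,l=cv2.connectedComponents(red.astype(np.uint8))
    for i in range(1,k):
        if (l==i).sum()>20: rep('red',l==i)
    rep('base',tg&(Z>.004)&(Z<.02))
    white=tg&(Z>.03)&(hsv[...,1]<60)&(hsv[...,2]>185)
    k,l=cv2.connectedComponents(white.astype(np.uint8))
    for i in range(1,k):
        if (l==i).sum()>4: rep('white',l==i)
    rep('brass',tg&(Z>.045)&(hsv[...,1]>100)&(hsv[...,0]>15)&(hsv[...,0]<30))
    c1=im[180:265,180:300] if n=='top' else im[255:380,250:335]; c2=im[205:350,360:445] if n=='top' else im[180:260,300:460]
    f=lambda c:cv2.resize(c,(400,300) if c.shape[1]>c.shape[0]*1.2 else (int(300*c.shape[1]/c.shape[0]),300),interpolation=cv2.INTER_CUBIC)
    row=np.hstack([f(c1),f(c2)]); row=cv2.copyMakeBorder(row,0,0,0,800-row.shape[1],cv2.BORDER_CONSTANT) if row.shape[1]<800 else row[:,:800]; out.append(row)
cv2.imwrite('pics/crop1.png',np.vstack(out)[...,::-1])
```

```text
top table 0.0008397208337557749
top racktop 2384 mean [0.6146 0.1263 0.0313] rect [569.5 115.3] [185.7 158.7] 11.4 axis 111.1 zmax 0.037
top bail 49 mean [0.6345 0.0756 0.0767] rect [635.2  76. ] [13.7  8.5] 16.3 axis -165.1 zmax 0.0818
top bail 54 mean [0.6075 0.1734 0.0761] rect [608.  174.1] [14.   8.7] 17.2 axis -163.5 zmax 0.081
top bail 22 mean [0.5045 0.1696 0.0652] rect [503.5 169.4] [ 7.1 12. ] 87.1 axis 173.5 zmax 0.0676
top case_steel 174 mean [0.6319 0.0767 0.051 ] rect [634.   77.9] [43.9 16.6] 16.4 axis -164.2 zmax 0.0597
top red 326 mean [ 0.4597 -0.1144  0.0699] rect [ 459.1 -114.7] [10.3 86.3] 77.6 axis 167.7 zmax 0.0756
top red 326 mean [ 0.4476 -0.1694  0.0702] rect [ 447.5 -169.9] [11.1 86.4] 77.5 axis 167.8 zmax 0.0751
top base 2779 mean [ 0.5347 -0.164   0.0103] rect [ 461.2 -199.4] [238.3 317.3] 89.6 axis 178.1 zmax 0.02
top white 18 mean [ 0.5903 -0.1796  0.0702] rect [ 589.4 -181.3] [15.7  6.2] 34.1 axis -154.9 zmax 0.0728
top white 7 mean [ 0.5756 -0.1875  0.0704] rect [ 575.5 -187.5] [8.4 1.5] 28.4 axis -148.1 zmax 0.0717
top white 52 mean [ 0.5608 -0.1665 
[... 1376 characters left out ...]
505] rect [634.3  79.4] [42.8 17.9] 12.8 axis -166.1 zmax 0.0599
side red 573 mean [ 0.4456 -0.1671  0.0663] rect [ 446.5 -169.2] [14.  89.1] 76.5 axis 167.7 zmax 0.0752
side red 622 mean [ 0.4575 -0.1115  0.0663] rect [ 458.4 -113.7] [13.1 88.1] 77.6 axis 167.6 zmax 0.076
side base 3413 mean [ 0.4976 -0.1519  0.0095] rect [ 460.5 -200.1] [319.1 239.6] 0.1 axis -168.1 zmax 0.02
side white 10 mean [ 0.542  -0.1781  0.0753] rect [ 542.2 -179.6] [ 6.8 12.7] 79.2 axis -179.0 zmax 0.0763
side white 12 mean [ 0.5459 -0.1467  0.0748] rect [ 546.7 -146.9] [ 3.7 12.9] 62.8 axis 158.5 zmax 0.0774
side brass 32 mean [ 0.54   -0.2071  0.0702] rect [ 539.6 -207.2] [11.4 13.2] 45.1 axis -178.0 zmax 0.0738
```

View pics/crop1.png

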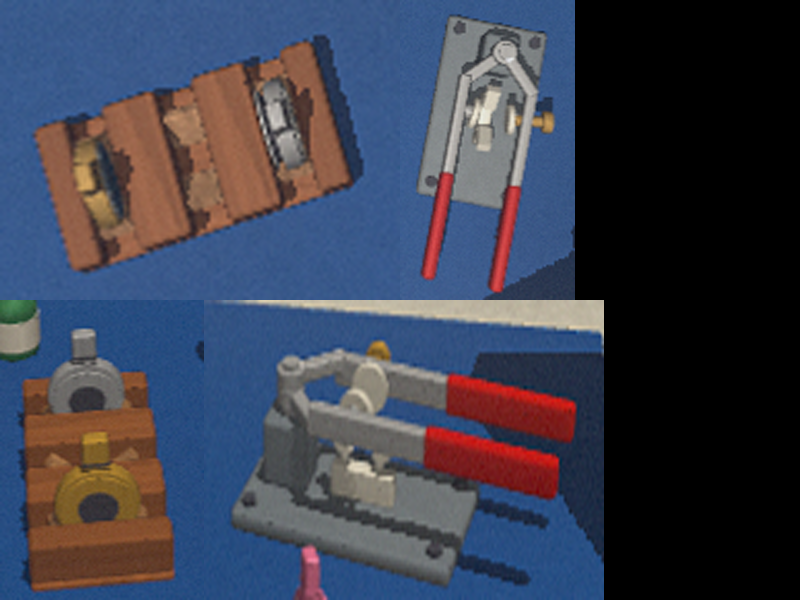

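The crop confirms it: the steel watch is in the -y end slot, seen back-side from the side camera, and the middle slot is free. The dies and cradle are clearly visible. I'll refine the rack and tongs poses and compute the moves.

Run:
```python
from h import *
o=env.observe(); print(np.round(o['position'],4),np.round(o['tool_rot'],3).tolist(),o['grip_width'],env.tcp_to_tips)
for n in('top','side'):
    z=np.load(n+'.npz'); im,d=z['im'],z['d']; m=env.camera_model(n); P=cloud(d,m); Z=P[...,2]
    hsv=cv2.cvtColor(im,cv2.COLOR_RGB2HSV); H,S=hsv[...,0],hsv[...,1]
    box=lambda x0,x1,y0,y1:(P[...,0]>x0)&(P[...,0]<x1)&(P[...,1]>y0)&(P[...,1]<y1)
    blue=(H>95)&(H<130)&(S>120)
    for nm,mk in(('base',box(.44,.66,-.24,-.09)&(Z>.006)&(Z<.03)&~blue&(S<90)),('rack',box(.53,.68,.03,.23)&(Z>.025)&(Z<.037)&~blue)):
        k,l,s,_=cv2.connectedComponentsWithStats(cv2.morphologyEx(mk.astype(np.uint8),cv2.MORPH_CLOSE,np.ones((3,3))))
        p=P[(l==1+np.argmax(s[1:,4]))&mk]; print(n,nm,len(p),[np.round(x,1) for x in cv2.minAreaRect((p[:,:2]*1000).astype(np.float32))])
    # die/tongs points in tongs frame, z .055-.075
    a=np.radians(-12.3); R=np.array([[np.cos(a),-np.sin(a)],[np.sin(a),np.cos(a)]])
    q=(P[...,:2]-[.541,-.162])@R*1000
    mk=(abs(q[...,0])<10)&(abs(q[...,1])<45)&(Z>.055)
    y=np.sort(q[mk][:,1]); h=np.histogram(y,np.arange(-46,47,2))
    print(n,[(int(e),int(c)) for e,c in zip(h[1],h[0]) if c])
    x=q[(abs(q[...,0]-55)<14)&(abs(q[...,1])<14)&(Z>.066)]; print('hinge',x.mean(0),cv2.minEnclosingCircle(x.astype(np.float32)))
```

```text
[ 0.2003 -0.512   0.2498] [[0.931, 0.364, -0.0], [0.364, -0.931, 0.001], [0.0, -0.001, -1.0]] 0.08549603693311372 0.019
top base 1416 [array([ 551.4, -163.8]), array([ 89.2, 159.7]), np.float64(77.8)]
top rack 1158 [array([610.2, 166.5]), array([76.5, 73.6]), np.float64(15.3)]
top [(-46, 4), (-44, 10), (-42, 5), (-40, 3), (-38, 5), (-36, 4), (-34, 3), (-32, 12), (-30, 10), (-28, 17), (-26, 24), (-24, 5), (-22, 5), (-20, 6), (-18, 9), (-16, 12), (-14, 19), (12, 4), (14, 10), (16, 17), (18, 13), (20, 5), (22, 8), (24, 12), (26, 13), (28, 17), (30, 13), (32, 15)]
hinge [57.0250833 -2.4698746] ((54.49238586425781, -3.220475912094116), 15.987906455993652)
side base 2262 [array([ 550.1, -162.7]), array([ 94.6, 161. ]), np.float64(79.0)]
side rack 2716 [array([620.5, 126.4]), array([ 76.8, 157.7]), np.float64(15.7)]
side [(-46, 1), (-44, 6), (-42, 3), (-40, 1), (-36, 1), (-34, 2), (-32, 4), (-30, 6), (-28, 12), (-26, 15), (-24, 4), (-22, 3), (-20, 3), (-18, 27), (-16, 33), (-14, 27), (-12, 4), (-10, 2), (10, 3), (12, 3), (14, 12), (16, 17), (18, 9), (20, 1), (22, 1), (24, 2), (26, 7), (28, 24), (30, 43), (32, 34), (34, 3)]
hinge [54.45805951 -0.22971465] ((53.81534194946289, -2.9060051441192627), 15.358962059020996)
```

Emit:
servo_tool([
  {"tx":2.41,"ty":3.27,"yaw":-0.325,"claw":3},
  {"tx":2.41,"ty":3.27,"yaw":-0.325,"claw":3},
  {"tx":2.41,"ty":3.27,"yaw":-0.325,"claw":3},
  {"tx":2.41,"ty":3.27,"yaw":-0.325,"claw":3},
  {"tx":2.41,"ty":3.27,"yaw":-0.325,"claw":3},
  {"tx":2.41,"ty":3.27,"yaw":-0.325,"claw":3},
  {"tx":2.41,"ty":3.27,"yaw":-0.325,"claw":3},
  {"tx":2.41,"ty":3.27,"yaw":-0.325,"claw":3},
  {"tx":2.41,"ty":3.27,"yaw":-0.325,"claw":3},
  {"tx":2.41,"ty":3.27,"yaw":-0.325,"claw":3},
  {"tx":2.41,"ty":3.27,"yaw":-0.325,"claw":3},
  {"tx":2.41,"ty":3.27,"yaw":-0.325,"claw":3},
  {"tx":2.41,"ty":3.27,"yaw":-0.325,"claw":3},
  {"tx":2.41,"ty":3.27,"yaw":-0.325,"claw":3},
  {"tx":2.41,"ty":3.27,"yaw":-0.325,"claw":3},
  {"tx":2.41,"ty":3.27,"yaw":-0.325,"claw":3},
  {"tx":2.41,"ty":3.27,"yaw":-0.325,"claw":3},
  {"tx":2.41,"ty":3.27,"yaw":-0.325,"claw":3},
  {"tz":-4,"claw":3},
  {"tz":-4,"claw":3},
], newtons=40)

```text
invalid input at $.steps[0]: expected keys tx, ty, tz, yaw, claw
```

Emit:
servo_tool([
  {"tx":2.41,"ty":3.27,"tz":0,"yaw":-0.325,"claw":3},
  {"tx":2.41,"ty":3.27,"tz":0,"yaw":-0.325,"claw":3},
  {"tx":2.41,"ty":3.27,"tz":0,"yaw":-0.325,"claw":3},
  {"tx":2.41,"ty":3.27,"tz":0,"yaw":-0.325,"claw":3},
  {"tx":2.41,"ty":3.27,"tz":0,"yaw":-0.325,"claw":3},
  {"tx":2.41,"ty":3.27,"tz":0,"yaw":-0.325,"claw":3},
  {"tx":2.41,"ty":3.27,"tz":0,"yaw":-0.325,"claw":3},
  {"tx":2.41,"ty":3.27,"tz":0,"yaw":-0.325,"claw":3},
  {"tx":2.41,"ty":3.27,"tz":0,"yaw":-0.325,"claw":3},
  {"tx":2.41,"ty":3.27,"tz":0,"yaw":-0.325,"claw":3},
  {"tx":2.41,"ty":3.27,"tz":0,"yaw":-0.325,"claw":3},
  {"tx":2.41,"ty":3.27,"tz":0,"yaw":-0.325,"claw":3},
  {"tx":2.41,"ty":3.27,"tz":0,"yaw":-0.325,"claw":3},
  {"tx":2.41,"ty":3.27,"tz":0,"yaw":-0.325,"claw":3},
  {"tx":2.41,"ty":3.27,"tz":0,"yaw":-0.325,"claw":3},
  {"tx":2.41,"ty":3.27,"tz":0,"yaw":-0.325,"claw":3},
  {"tx":2.41,"ty":3.27,"tz":0,"yaw":-0.325,"claw":3},
  {"tx":2.41,"ty":3.27,"tz":0,"yaw":-0.325,"claw":3},
  {"tx":0,"ty":0,"tz":-4,"yaw":0,"claw":3},
  {"tx":0,"ty":0,"tz":-4,"yaw":0,"claw":3},
], newtons=40)

```text
time_s: 2.1
position: [0.6347, 0.0777, 0.1693]
tool_rot: [[0.963, 0.269, 0.002], [0.269, -0.963, -0.0], [0.002, 0.001, -1.0]]
ft_force: [0.7, -0.2, -1.6]
grip_width: 0.0302
gripper_force: 0.0
```

Emit:
servo_tool([
  {"tx":0,"ty":-0.1,"tz":-2,"yaw":0,"claw":3},
  {"tx":0,"ty":0,"tz":-2,"yaw":0,"claw":3},
  {"tx":0,"ty":0,"tz":-2,"yaw":0,"claw":3},
  {"tx":0,"ty":0,"tz":-1.5,"yaw":0,"claw":3},
  {"tx":0,"ty":0,"tz":-0.7,"yaw":0,"claw":3},
  {"tx":0,"ty":0,"tz":-0.4,"yaw":0,"claw":3},
  {"tx":0,"ty":0,"tz":0,"yaw":0,"claw":3},
  {"tx":0,"ty":0,"tz":0,"yaw":0,"claw":3},
])

```text
time_s: 2.9
position: [0.6344, 0.0754, 0.085]
tool_rot: [[0.964, 0.267, 0.001], [0.267, -0.964, -0.0], [0.001, 0.0, -1.0]]
ft_force: [0.4, 0.0, -0.2]
grip_width: 0.0296
gripper_force: 0.0
```

Run:
```python
from h import *
o=env.observe(); print(np.round(o['position'],4))
im,d,m=grab('side'); cv2.imwrite('pics/s1.png',cv2.resize(im[200:390,200:420],(690,596),interpolation=cv2.INTER_CUBIC)[...,::-1])
```

```text
[0.6344 0.0754 0.085 ]
```

View pics/s1.png

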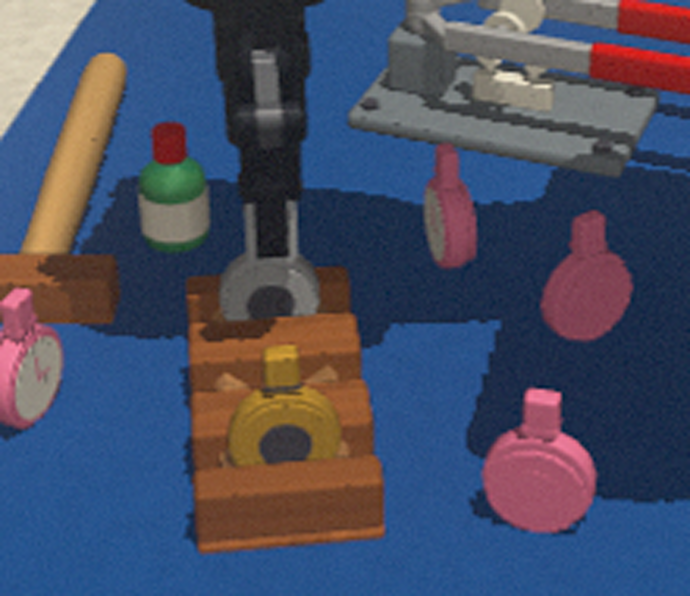

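Crop: the fingers straddle the steel bail around (270,220), just above the case. I'll go slightly lower and close.

Emit:
servo_tool([
  {"tx":0,"ty":0.05,"tz":-0.3,"yaw":0,"claw":3},
  {"tx":0,"ty":0,"tz":0,"yaw":0,"claw":2},
  {"tx":0,"ty":0,"tz":0,"yaw":0,"claw":0.6},
  {"tx":0,"ty":0,"tz":0,"yaw":0,"claw":0.6},
  {"tx":0,"ty":0,"tz":0,"yaw":0,"claw":0.6},
  {"tx":0,"ty":0,"tz":0,"yaw":0,"claw":0.6},
])

```text
time_s: 3.55
position: [0.6342, 0.0758, 0.0814]
tool_rot: [[0.964, 0.267, 0.0], [0.267, -0.964, -0.0], [0.0, 0.0, -1.0]]
ft_force: [0.3, -0.3, 0.7]
grip_width: 0.0079
gripper_force: 40.6
```

Emit:
servo_tool([
  {"tx":0,"ty":0,"tz":0.5,"yaw":0,"claw":0.6},
  {"tx":0,"ty":0,"tz":1.5,"yaw":0,"claw":0.6},
  {"tx":0,"ty":0,"tz":3,"yaw":0,"claw":0.6},
  {"tx":0,"ty":0,"tz":3,"yaw":0,"claw":0.6},
  {"tx":0,"ty":0,"tz":3,"yaw":0,"claw":0.6},
  {"tx":-0.93,"ty":-2.38,"tz":0,"yaw":-2.78,"claw":0.6},
  {"tx":-0.93,"ty":-2.38,"tz":0,"yaw":-2.78,"claw":0.6},
  {"tx":-0.93,"ty":-2.38,"tz":0,"yaw":-2.78,"claw":0.6},
  {"tx":-0.93,"ty":-2.38,"tz":0,"yaw":-2.78,"claw":0.6},
  {"tx":-0.93,"ty":-2.38,"tz":0,"yaw":-2.78,"claw":0.6},
  {"tx":-0.93,"ty":-2.38,"tz":0,"yaw":-2.78,"claw":0.6},
  {"tx":-0.93,"ty":-2.38,"tz":0,"yaw":-2.78,"claw":0.6},
  {"tx":-0.93,"ty":-2.38,"tz":0,"yaw":-2.78,"claw":0.6},
  {"tx":-0.93,"ty":-2.38,"tz":0,"yaw":-2.78,"claw":0.6},
  {"tx":-0.93,"ty":-2.38,"tz":0,"yaw":-2.78,"claw":0.6},
  {"tx":0,"ty":0,"tz":0,"yaw":0,"claw":0.6},
  {"tx":0,"ty":0,"tz":0,"yaw":0,"claw":0.6},
])

```text
time_s: 5.25
position: [0.541, -0.1622, 0.1915]
tool_rot: [[0.977, -0.213, 0.0], [-0.213, -0.977, 0.0], [0.0, -0.0, -1.0]]
ft_force: [-0.1, -0.3, -0.3]
grip_width: 0.0079
gripper_force: 40.4
```

Run:
```python
from h import *
o=env.observe(); p=o['position']; print(np.round(p,4),np.degrees(np.arctan2(o['tool_rot'][1][0],o['tool_rot'][0][0])))
im,d,m=grab('side'); P=cloud(d,m); a=np.radians(-12.3); R=np.array([[np.cos(a),-np.sin(a)],[np.sin(a),np.cos(a)]])
q=(P[...,:2]-p[:2])@R*1000; Z=P[...,2]*1000
cz=p[2]*1000-45.4
mk=(abs(q[...,0])<35)&(abs(q[...,1])<20)&(abs(Z-cz)<32)
sub=mk&(Z<cz+20); x=q[sub]; print(len(x),'x range',np.percentile(x[:,0],[1,99]),'y',np.percentile(x[:,1],[5,50,95]),'z',np.percentile(Z[sub],[1,99])-cz)
from math import nan
c=cv2.minEnclosingCircle(np.c_[x[:,0],Z[sub]-cz].astype(np.float32)); print(c)
cv2.imwrite('pics/s2.png',cv2.resize(im[120:270,270:470],(800,600),interpolation=cv2.INTER_CUBIC)[...,::-1])
```

```text
[ 0.541  -0.1622  0.1915] -12.313376655875425
521 x range [-22.78444352  19.23750686] y [ 1.65716911  8.59390985 11.49361761] z [-17.23935347  19.54955422]
((-0.7022333741188049, 2.447333574295044), 22.903350830078125)
```

View pics/s2.png

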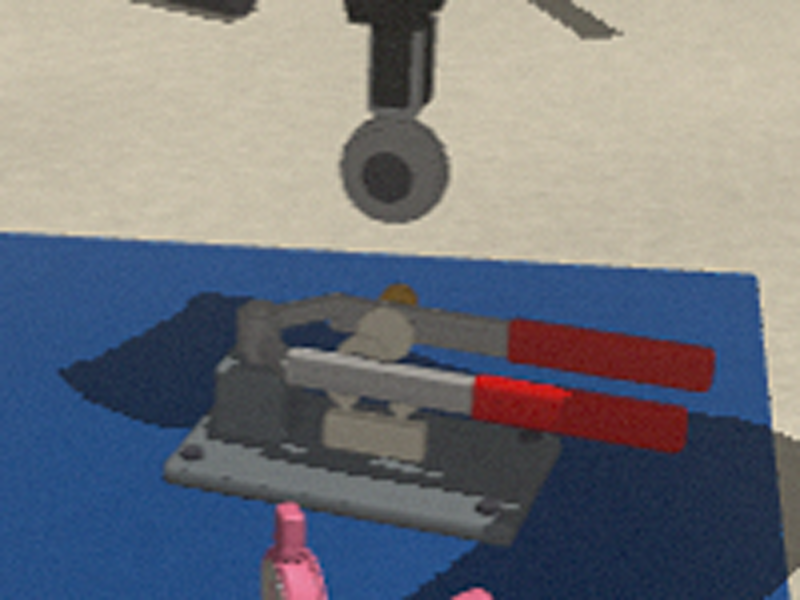

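Crop: the watch hangs straight at (395,168), back towards the camera, with the open dies below at (375,335). I'll shift it -1.5 mm in y to centre the proud thickness, then descend, feeling for contact.

Emit:
servo_tool([
  {"tx":0.07,"ty":-0.17,"tz":-1.5,"yaw":0,"claw":0.6},
  {"tx":0,"ty":0,"tz":-1.5,"yaw":0,"claw":0.6},
  {"tx":0,"ty":0,"tz":-1.5,"yaw":0,"claw":0.6},
  {"tx":0,"ty":0,"tz":-1,"yaw":0,"claw":0.6},
  {"tx":0,"ty":0,"tz":-1,"yaw":0,"claw":0.6},
  {"tx":0,"ty":0,"tz":-0.5,"yaw":0,"claw":0.6},
  {"tx":0,"ty":0,"tz":-0.5,"yaw":0,"claw":0.6},
  {"tx":0,"ty":0,"tz":-0.3,"yaw":0,"claw":0.6},
  {"tx":0,"ty":0,"tz":0,"yaw":0,"claw":0.6},
])

```text
time_s: 6.2
position: [0.5418, -0.1638, 0.1132]
tool_rot: [[0.977, -0.213, -0.0], [-0.213, -0.977, 0.0], [-0.0, -0.0, -1.0]]
ft_force: [-0.3, 0.2, -0.6]
grip_width: 0.008
gripper_force: 40.4
```

Emit:
servo_tool([
  {"tx":0,"ty":0,"tz":-0.2,"yaw":0,"claw":0.6},
  {"tx":0,"ty":0,"tz":-0.15,"yaw":0,"claw":0.6},
  {"tx":0,"ty":0,"tz":-0.1,"yaw":0,"claw":0.6},
  {"tx":0,"ty":0,"tz":0,"yaw":0,"claw":0.6},
])

```text
time_s: 6.6
position: [0.5426, -0.1642, 0.1096]
tool_rot: [[0.977, -0.213, 0.003], [-0.213, -0.977, -0.001], [0.003, 0.001, -1.0]]
ft_force: [1.9, 0.0, 4.9]
grip_width: 0.0079
gripper_force: 41.1
```

Run:
```python
from h import *
im,d,m=grab('top'); im2,d,m=grab('side')
f=lambda c:cv2.resize(c,(400,400),interpolation=cv2.INTER_CUBIC)
cv2.imwrite('pics/s3.png',np.hstack([f(im[210:310,355:455]),f(im2[160:260,300:400])])[...,::-1])
```

```text
(no output)
```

View pics/s3.png

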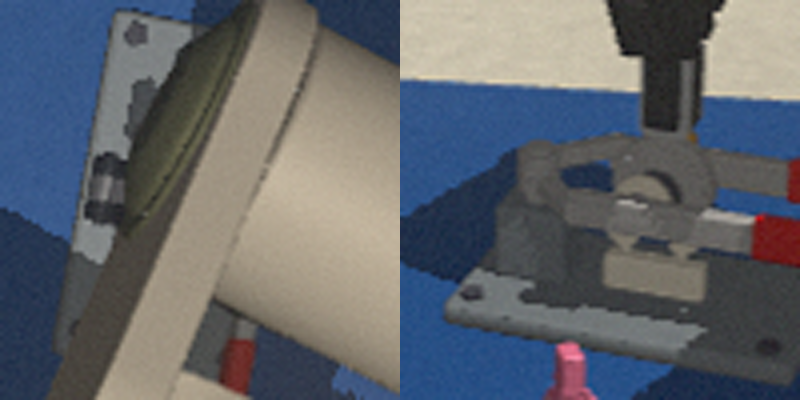

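Run:
```python
from h import *
a=np.radians(-12.3); R=np.array([[np.cos(a),-np.sin(a)],[np.sin(a),np.cos(a)]])
m=env.camera_model('side')
im=cv2.imread('pics/side0.png')[...,::-1]
W=lambda x,y,z:np.r_[np.array([.541,-.162])+R@np.array([x,y])/1000,z/1000]
for t,pts in {'cradle x-30..30 front y+8 z25':[(x,8,25) for x in(-20,0,20)],'die+ ctr':[(0,14,62)],'hinge top':[(55,0,72)],'base cor':[(x,y,10) for x in(-70,90) for y in(-45,45)]}.items(): print(t,pix([W(*p) for p in pts],m).round(1).tolist())
o=env.observe(); p=np.array(o['position']); print('watch ctr pix',pix([p-[0,0,.0454],p-[0,0,.02]],m).round(1))
mt=env.camera_model('top')
print('TOP: cradle',pix([W(x,0,40) for x in(-20,0,20)],mt).round(1).tolist(),'die',pix([W(0,y,72) for y in(-14,14)],mt).round(1).tolist(),'hinge',pix([W(55,0,72)],mt).round(1),'handles',pix([W(-90,y,72) for y in(-28,28)],mt).round(1).tolist(),'base',pix([W(x,y,10) for x in(-70,90) for y in(-45,45)],mt).round(1).tolist())
t=cv2.imread('pics/top0.png')[205:350,360:445]
cv2.imwrite('pics/c4.png',np.hstack([cv2.resize(t,(352,600),interpolation=cv2.INTER_CUBIC),cv2.resize(cv2.imread('pics/side0.png')[180:260,310:420],(440,320),interpolation=cv2.INTER_CUBIC) .repeat(1,0) if 0 else cv2.copyMakeBorder(cv2.resize(cv2.imread('pics/side0.png')[180:260,310:420],(440,320),interpolation=cv2.INTER_CUBIC),0,280,0,0,cv2.BORDER_CONSTANT)]))
```

```text
cradle x-30..30 front y+8 z25 [[375.5, 231.0], [364.5, 229.1], [353.7, 227.2]]
die+ ctr [[364.1, 211.8]]
hinge top [[336.8, 198.4]]
base cor [[410.3, 229.7], [397.3, 253.8], [327.5, 215.6], [309.4, 237.4]]
watch ctr pix [[365.8 206.6]
 [366.3 193.3]]
TOP: cradle [[399.4, 276.0], [401.4, 264.7], [403.5, 253.5]] die [[412.7, 266.2], [396.5, 263.1]] hinge [[410.5 232.8]] handles [[411.1, 320.2], [378.6, 314.1]] base [[415.9, 307.5], [367.1, 298.2], [431.6, 220.9], [383.3, 211.5]]
```

View pics/c4.png

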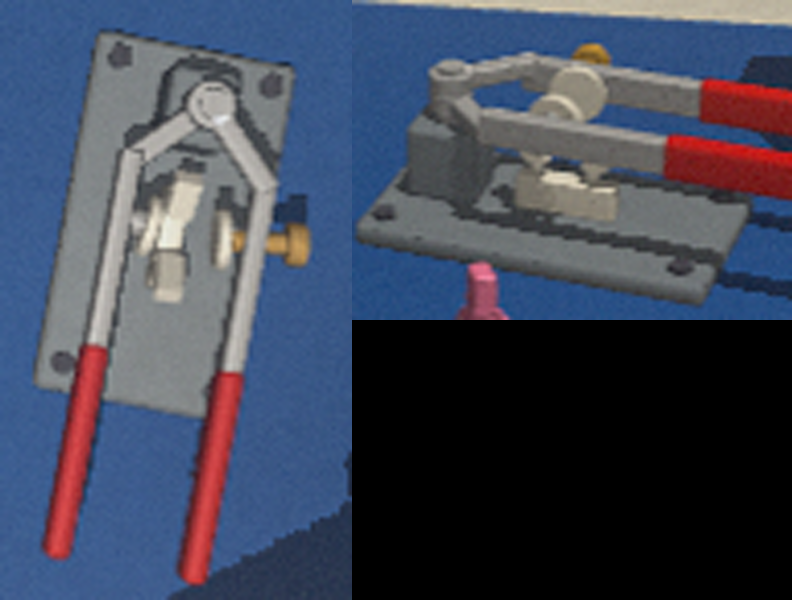

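The seat looks about 4 mm farther along +x (hinge, dies and cradle agree, and so does the +x contact force). I'll lift, shift and feel again.

Emit:
servo_tool([
  {"tx":0,"ty":0,"tz":0.3,"yaw":0,"claw":0.6},
  {"tx":0.38,"ty":-0.08,"tz":0,"yaw":0,"claw":0.6},
  {"tx":0,"ty":0,"tz":-0.3,"yaw":0,"claw":0.6},
  {"tx":0,"ty":0,"tz":0,"yaw":0,"claw":0.6},
])

```text
time_s: 7.1
position: [0.5453, -0.1644, 0.108]
tool_rot: [[0.977, -0.213, -0.002], [-0.213, -0.977, 0.001], [-0.002, -0.0, -1.0]]
ft_force: [-0.7, 0.5, -1.4]
grip_width: 0.0077
gripper_force: 40.4
```

Emit:
servo_tool([
  {"tx":0,"ty":0,"tz":-0.1,"yaw":0,"claw":0.6},
  {"tx":0,"ty":0,"tz":0,"yaw":0,"claw":0.6},
])

```text
time_s: 7.3
position: [0.5455, -0.1645, 0.1076]
tool_rot: [[0.977, -0.213, -0.0], [-0.213, -0.977, 0.0], [-0.0, -0.0, -1.0]]
ft_force: [0.7, 0.2, -0.5]
grip_width: 0.0076
gripper_force: 40.4
```

Emit:
servo_tool([
  {"tx":0,"ty":0,"tz":-0.1,"yaw":0,"claw":0.6},
  {"tx":0,"ty":0,"tz":0,"yaw":0,"claw":0.6},
])

```text
time_s: 7.5
position: [0.5456, -0.1646, 0.1075]
tool_rot: [[0.977, -0.213, 0.0], [-0.213, -0.977, -0.0], [0.0, 0.0, -1.0]]
ft_force: [-2.1, 1.2, 5.5]
grip_width: 0.0076
gripper_force: 41.1
```

Seated: 5.5 N at z = 0.1075, the expected height. Releasing and rising.

Emit:
servo_tool([
  {"tx":-0.03,"ty":0,"tz":0.05,"yaw":0,"claw":0.9},
  {"tx":0,"ty":0,"tz":0,"yaw":0,"claw":1.3},
  {"tx":0,"ty":0,"tz":0,"yaw":0,"claw":2},
  {"tx":0,"ty":0,"tz":0,"yaw":0,"claw":3},
  {"tx":0,"ty":0,"tz":0,"yaw":0,"claw":3},
  {"tx":0,"ty":0,"tz":1,"yaw":0,"claw":3},
  {"tx":0,"ty":0,"tz":2,"yaw":0,"claw":3},
  {"tx":0,"ty":0,"tz":2.5,"yaw":0,"claw":3},
  {"tx":0,"ty":0,"tz":2.5,"yaw":0,"claw":3},
  {"tx":0,"ty":0,"tz":0,"yaw":0,"claw":4},
])

```text
time_s: 8.5
position: [0.5465, -0.1652, 0.1914]
tool_rot: [[0.977, -0.213, 0.006], [-0.213, -0.977, -0.003], [0.007, 0.002, -1.0]]
ft_force: [-0.6, -0.4, -0.7]
grip_width: 0.0398
gripper_force: 0.0
```

Run:
```python
from h import *
im2,d,m=grab('side'); cv2.imwrite('pics/s5.png',cv2.resize(im2[155:265,300:460],(800,550),interpolation=cv2.INTER_CUBIC)[...,::-1])
P=cloud(d,m); mk=(P[...,2]>.091)&(P[...,2]<.112)&(abs(P[...,0]-.545)<.02)&(abs(P[...,1]+.164)<.02); print(P[mk].mean(0),mk.sum())
```

```text
[ 0.54471427 -0.16199675  0.0994464 ] 90
```

View pics/s5.png

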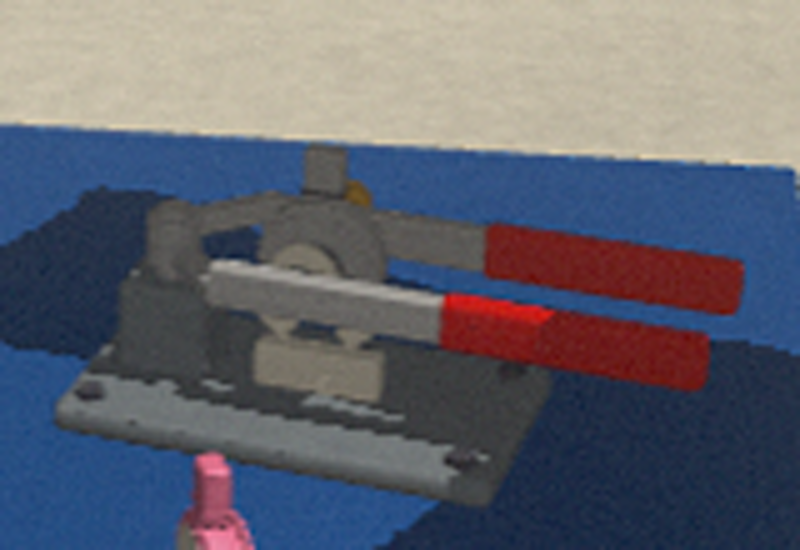

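The watch stands upright in the cradle (bail at crop (325,168)), fingers clear. Now over to the handles, fully open.

Emit:
servo_tool([
  {"tx":-2.25,"ty":0.55,"tz":0,"yaw":0,"claw":8.5},
  {"tx":-2.25,"ty":0.55,"tz":0,"yaw":0,"claw":8.5},
  {"tx":-2.25,"ty":0.55,"tz":0,"yaw":0,"claw":8.5},
  {"tx":-2.25,"ty":0.55,"tz":0,"yaw":0,"claw":8.5},
  {"tx":0,"ty":0,"tz":-2,"yaw":0,"claw":8.5},
  {"tx":0,"ty":0,"tz":-2,"yaw":0,"claw":8.5},
  {"tx":0,"ty":0,"tz":-1,"yaw":0,"claw":8.5},
  {"tx":0,"ty":0,"tz":0,"yaw":0,"claw":8.5},
  {"tx":0,"ty":0,"tz":0,"yaw":0,"claw":8.5},
])

```text
time_s: 9.45
position: [0.4555, -0.1427, 0.1376]
tool_rot: [[0.977, -0.213, 0.0], [-0.213, -0.977, -0.0], [0.0, 0.0, -1.0]]
ft_force: [-0.7, -0.2, 0.2]
grip_width: 0.085
gripper_force: 0.0
```

Run:
```python
from h import *
im2,d,m=grab('side'); cv2.imwrite('pics/s6.png',cv2.resize(im2[120:260,320:500],(771,600),interpolation=cv2.INTER_CUBIC)[...,::-1])
o=env.observe(); print(np.round(o['position'],4), o['grip_width'])
```

```text
[ 0.4557 -0.1428  0.1379] 0.08481912131571939
```

View pics/s6.png

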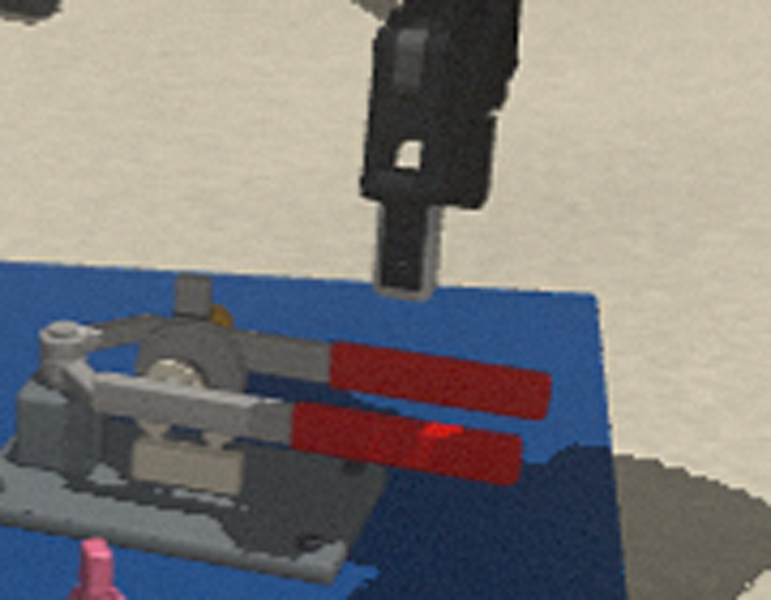

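The gripper is aligned over the middle of the red handles (crop ~(410,410)). Descending.

Emit:
servo_tool([
  {"tx":0,"ty":0,"tz":-2,"yaw":0,"claw":8.5},
  {"tx":0,"ty":0,"tz":-2,"yaw":0,"claw":8.5},
  {"tx":0,"ty":0,"tz":-1.2,"yaw":0,"claw":8.5},
  {"tx":0,"ty":0,"tz":-0.5,"yaw":0,"claw":8.5},
  {"tx":0,"ty":0,"tz":-0.5,"yaw":0,"claw":8.5},
  {"tx":0,"ty":0,"tz":-0.5,"yaw":0,"claw":8.5},
  {"tx":0,"ty":0,"tz":-0.5,"yaw":0,"claw":8.5},
  {"tx":0,"ty":0,"tz":-0.4,"yaw":0,"claw":8.5},
  {"tx":0,"ty":0,"tz":0,"yaw":0,"claw":8.5},
])

```text
time_s: 10.4
position: [0.4552, -0.1425, 0.061]
tool_rot: [[0.977, -0.213, -0.001], [-0.213, -0.977, 0.0], [-0.001, -0.0, -1.0]]
ft_force: [-0.7, -0.1, -0.5]
grip_width: 0.0849
gripper_force: 0.0
```

Emit:
servo_tool([
  {"tx":0,"ty":0,"tz":0,"yaw":0,"claw":8},
  {"tx":0,"ty":0,"tz":0,"yaw":0,"claw":7.6},
  {"tx":0,"ty":0,"tz":0,"yaw":0,"claw":7.2},
  {"tx":0,"ty":0,"tz":0,"yaw":0,"claw":6.8},
  {"tx":0,"ty":0,"tz":0,"yaw":0,"claw":6.4},
  {"tx":0,"ty":0,"tz":0,"yaw":0,"claw":6.4},
], newtons=20)

```text
time_s: 11.0
position: [0.4554, -0.1427, 0.0615]
tool_rot: [[0.977, -0.213, 0.0], [-0.213, -0.977, -0.0], [0.0, 0.0, -1.0]]
ft_force: [-0.7, -0.2, 2.3]
grip_width: 0.064
gripper_force: 1.8
```

Emit:
servo_tool([
  {"tx":0,"ty":0,"tz":0,"yaw":0,"claw":6.1},
  {"tx":0,"ty":0,"tz":0,"yaw":0,"claw":5.8},
  {"tx":0,"ty":0,"tz":0,"yaw":0,"claw":5.5},
  {"tx":0,"ty":0,"tz":0,"yaw":0,"claw":5.2},
  {"tx":0,"ty":0,"tz":0,"yaw":0,"claw":5},
  {"tx":0,"ty":0,"tz":0,"yaw":0,"claw":4.9},
  {"tx":0,"ty":0,"tz":0,"yaw":0,"claw":4.9},
])

```text
time_s: 11.7
position: [0.4552, -0.1426, 0.0613]
tool_rot: [[0.977, -0.213, -0.0], [-0.213, -0.977, 0.0], [-0.0, -0.0, -1.0]]
ft_force: [-2.0, 0.2, 3.8]
grip_width: 0.049
gripper_force: 2.6
```

Emit:
servo_tool([
  {"tx":0,"ty":0,"tz":0,"yaw":0,"claw":4.8},
  {"tx":0,"ty":0,"tz":0,"yaw":0,"claw":4.7},
  {"tx":0,"ty":0,"tz":0,"yaw":0,"claw":4.6},
  {"tx":0,"ty":0,"tz":0,"yaw":0,"claw":4.6},
])

```text
time_s: 12.1
position: [0.4552, -0.1425, 0.0613]
tool_rot: [[0.977, -0.213, -0.0], [-0.213, -0.977, 0.0], [-0.0, -0.0, -1.0]]
ft_force: [-2.5, 1.1, 3.6]
grip_width: 0.0458
gripper_force: 2.9
```

Emit:
servo_tool([
  {"tx":0,"ty":0,"tz":0,"yaw":0,"claw":4.55},
  {"tx":0,"ty":0,"tz":0,"yaw":0,"claw":4.5},
  {"tx":0,"ty":0,"tz":0,"yaw":0,"claw":4.45},
  {"tx":0,"ty":0,"tz":0,"yaw":0,"claw":4.4},
  {"tx":0,"ty":0,"tz":0,"yaw":0,"claw":4.4},
])

```text
time_s: 12.6
position: [0.4552, -0.1425, 0.0615]
tool_rot: [[0.977, -0.213, -0.0], [-0.213, -0.977, 0.0], [-0.0, -0.0, -1.0]]
ft_force: [-3.1, 0.5, 6.7]
grip_width: 0.0443
gripper_force: 6.4
```

The dies met the watch at about 45 mm and the force is rising. Continuing in small steps.

Emit:
servo_tool([
  {"tx":0,"ty":0,"tz":0,"yaw":0,"claw":4.35},
  {"tx":0,"ty":0,"tz":0,"yaw":0,"claw":4.3},
  {"tx":0,"ty":0,"tz":0,"yaw":0,"claw":4.3},
])

```text
time_s: 12.9
position: [0.4551, -0.1425, 0.0616]
tool_rot: [[0.977, -0.213, -0.0], [-0.213, -0.977, -0.0], [-0.0, 0.0, -1.0]]
ft_force: [-4.0, 1.6, 8.2]
grip_width: 0.0432
gripper_force: 8.1
```

Emit:
servo_tool([
  {"tx":0,"ty":0,"tz":0,"yaw":0,"claw":4.25},
  {"tx":0,"ty":0,"tz":0,"yaw":0,"claw":4.2},
  {"tx":0,"ty":0,"tz":0,"yaw":0,"claw":4.2},
])

```text
time_s: 13.2
position: [0.455, -0.1425, 0.0617]
tool_rot: [[0.977, -0.213, -0.0], [-0.213, -0.977, -0.0], [-0.0, 0.0, -1.0]]
ft_force: [-6.2, 1.1, 10.4]
grip_width: 0.0424
gripper_force: 9.0
```

Emit:
servo_tool([
  {"tx":0,"ty":0,"tz":0,"yaw":0,"claw":4.15},
  {"tx":0,"ty":0,"tz":0,"yaw":0,"claw":4.1},
  {"tx":0,"ty":0,"tz":0,"yaw":0,"claw":4.1},
])

```text
time_s: 13.5
position: [0.455, -0.1426, 0.0618]
tool_rot: [[0.977, -0.213, -0.001], [-0.213, -0.977, -0.0], [-0.0, 0.0, -1.0]]
ft_force: [-6.7, -0.2, 12.3]
grip_width: 0.0415
gripper_force: 9.6
```

Emit:
servo_tool([
  {"tx":0,"ty":0,"tz":0,"yaw":0,"claw":4.05},
  {"tx":0,"ty":0,"tz":0,"yaw":0,"claw":4.0},
  {"tx":0,"ty":0,"tz":0,"yaw":0,"claw":4.0},
])

```text
time_s: 13.8
position: [0.4549, -0.1426, 0.0619]
tool_rot: [[0.977, -0.213, -0.001], [-0.213, -0.977, -0.0], [-0.001, 0.0, -1.0]]
ft_force: [-6.4, 1.5, 13.5]
grip_width: 0.04
gripper_force: 10.2
```

Emit:
servo_tool([
  {"tx":0,"ty":0,"tz":0,"yaw":0,"claw":3.96},
  {"tx":0,"ty":0,"tz":0,"yaw":0,"claw":3.96},
])

```text
time_s: 14.0
position: [0.4549, -0.1426, 0.0619]
tool_rot: [[0.977, -0.212, -0.001], [-0.212, -0.977, -0.0], [-0.001, 0.0, -1.0]]
ft_force: [-6.9, 0.8, 12.5]
grip_width: 0.0395
gripper_force: 9.8
```

Emit:
servo_tool([
  {"tx":0,"ty":0,"tz":0,"yaw":0,"claw":3.92},
  {"tx":0,"ty":0,"tz":0,"yaw":0,"claw":3.92},
])

```text
time_s: 14.2
position: [0.4549, -0.1427, 0.0619]
tool_rot: [[0.977, -0.213, -0.001], [-0.213, -0.977, -0.0], [-0.0, 0.001, -1.0]]
ft_force: [-7.0, -0.5, 13.2]
grip_width: 0.0393
gripper_force: 9.1
```

Emit:
servo_tool([
  {"tx":0,"ty":0,"tz":0,"yaw":0,"claw":3.88},
  {"tx":0,"ty":0,"tz":0,"yaw":0,"claw":3.88},
])

```text
time_s: 14.4
position: [0.455, -0.1427, 0.0617]
tool_rot: [[0.977, -0.213, -0.0], [-0.213, -0.977, -0.0], [-0.0, 0.0, -1.0]]
ft_force: [-6.0, -0.2, 8.8]
grip_width: 0.039
gripper_force: 7.2
```

The force has peaked and is falling. A little further, until it's free.

Emit:
servo_tool([
  {"tx":0,"ty":0,"tz":0,"yaw":0,"claw":3.84},
  {"tx":0,"ty":0,"tz":0,"yaw":0,"claw":3.84},
])

```text
time_s: 14.6
position: [0.4552, -0.1426, 0.0614]
tool_rot: [[0.977, -0.213, -0.0], [-0.213, -0.977, -0.0], [-0.0, 0.0, -1.0]]
ft_force: [-3.3, 1.0, 4.1]
grip_width: 0.0384
gripper_force: 3.3
```

Emit:
servo_tool([
  {"tx":0,"ty":0,"tz":0,"yaw":0,"claw":3.8},
  {"tx":0,"ty":0,"tz":0,"yaw":0,"claw":3.8},
])

```text
time_s: 14.8
position: [0.4553, -0.1426, 0.0613]
tool_rot: [[0.977, -0.213, -0.0], [-0.213, -0.977, 0.0], [-0.0, -0.0, -1.0]]
ft_force: [-3.5, -0.1, 5.1]
grip_width: 0.0378
gripper_force: 3.4
```

Emit:
servo_tool([
  {"tx":0,"ty":0,"tz":0,"yaw":0,"claw":3.76},
  {"tx":0,"ty":0,"tz":0,"yaw":0,"claw":3.76},
])

```text
time_s: 15.0
position: [0.4553, -0.1426, 0.0613]
tool_rot: [[0.977, -0.213, -0.0], [-0.213, -0.977, 0.0], [-0.0, -0.0, -1.0]]
ft_force: [-4.1, -0.1, 4.9]
grip_width: 0.0376
gripper_force: 3.4
```

Emit:
servo_tool([
  {"tx":0,"ty":0,"tz":0,"yaw":0,"claw":3.73},
  {"tx":0,"ty":0,"tz":0,"yaw":0,"claw":3.73},
])

```text
time_s: 15.2
position: [0.4553, -0.1426, 0.0613]
tool_rot: [[0.977, -0.213, -0.0], [-0.213, -0.977, 0.0], [-0.0, -0.0, -1.0]]
ft_force: [-2.6, 0.5, 4.7]
grip_width: 0.0375
gripper_force: 3.5
```

Emit:
servo_tool([
  {"tx":0,"ty":0,"tz":0,"yaw":0,"claw":3.69},
  {"tx":0,"ty":0,"tz":0,"yaw":0,"claw":3.69},
])

```text
time_s: 15.4
position: [0.4553, -0.1426, 0.0613]
tool_rot: [[0.977, -0.213, -0.0], [-0.213, -0.977, 0.0], [-0.0, -0.0, -1.0]]
ft_force: [-3.4, 0.3, 3.8]
grip_width: 0.0368
gripper_force: 3.5
```

Emit:
servo_tool([
  {"tx":0,"ty":0,"tz":0,"yaw":0,"claw":3.65},
  {"tx":0,"ty":0,"tz":0,"yaw":0,"claw":3.65},
])

```text
time_s: 15.6
position: [0.4553, -0.1426, 0.0613]
tool_rot: [[0.977, -0.213, -0.0], [-0.213, -0.977, 0.0], [-0.0, -0.0, -1.0]]
ft_force: [-4.0, 0.0, 3.9]
grip_width: 0.0365
gripper_force: 3.5
```

Load is down to the springs alone: it has snapped home. Opening the handles gradually and leaving.

Emit:
servo_tool([
  {"tx":0,"ty":0,"tz":0,"yaw":0,"claw":4},
  {"tx":0,"ty":0,"tz":0,"yaw":0,"claw":4.4},
  {"tx":0,"ty":0,"tz":0,"yaw":0,"claw":4.8},
  {"tx":0,"ty":0,"tz":0,"yaw":0,"claw":5.2},
  {"tx":0,"ty":0,"tz":0,"yaw":0,"claw":5.6},
  {"tx":0,"ty":0,"tz":0,"yaw":0,"claw":6},
  {"tx":0,"ty":0,"tz":0,"yaw":0,"claw":6.4},
  {"tx":0,"ty":0,"tz":0,"yaw":0,"claw":6.8},
  {"tx":0,"ty":0,"tz":0,"yaw":0,"claw":7.4},
  {"tx":0,"ty":0,"tz":0,"yaw":0,"claw":8},
  {"tx":0,"ty":0,"tz":0,"yaw":0,"claw":8.5},
  {"tx":0,"ty":0,"tz":0,"yaw":0,"claw":8.5},
  {"tx":0,"ty":0,"tz":1,"yaw":0,"claw":8.5},
  {"tx":0,"ty":0,"tz":2,"yaw":0,"claw":8.5},
  {"tx":0,"ty":0,"tz":3,"yaw":0,"claw":8.5},
  {"tx":0,"ty":0,"tz":3.5,"yaw":0,"claw":8.5},
  {"tx":0,"ty":0,"tz":3.5,"yaw":0,"claw":5},
  {"tx":0,"ty":0,"tz":0,"yaw":0,"claw":3},
  {"tx":0,"ty":0,"tz":0,"yaw":0,"claw":3},
])

```text
time_s: 17.5
position: [0.4553, -0.1425, 0.1921]
tool_rot: [[0.977, -0.213, 0.001], [-0.213, -0.977, -0.001], [0.002, 0.001, -1.0]]
ft_force: [-0.1, 0.4, 0.2]
grip_width: 0.0437
gripper_force: 0.0
```

Run:
```python
from h import *
o=env.observe(); print(np.round(o['position'],4))
im2,d,m=grab('side'); cv2.imwrite('pics/s7.png',cv2.resize(im2[155:265,300:460],(800,550),interpolation=cv2.INTER_CUBIC)[...,::-1])
P=cloud(d,m); mk=(P[...,2]>.091)&(P[...,2]<.112)&(abs(P[...,0]-.545)<.02)&(abs(P[...,1]+.164)<.02); print(P[mk].mean(0),mk.sum())
im,d,m=grab('top');P=cloud(d,m); mk=(P[...,2]>.091)&(P[...,2]<.112)&(abs(P[...,0]-.545)<.02)&(abs(P[...,1]+.164)<.02); print('top',P[mk].mean(0),mk.sum())
```

```text
[ 0.4553 -0.1425  0.1921]
[ 0.54491114 -0.16074112  0.09960353] 87
top [ 0.5462596  -0.16239352  0.10206332] 54
```

View pics/s7.png

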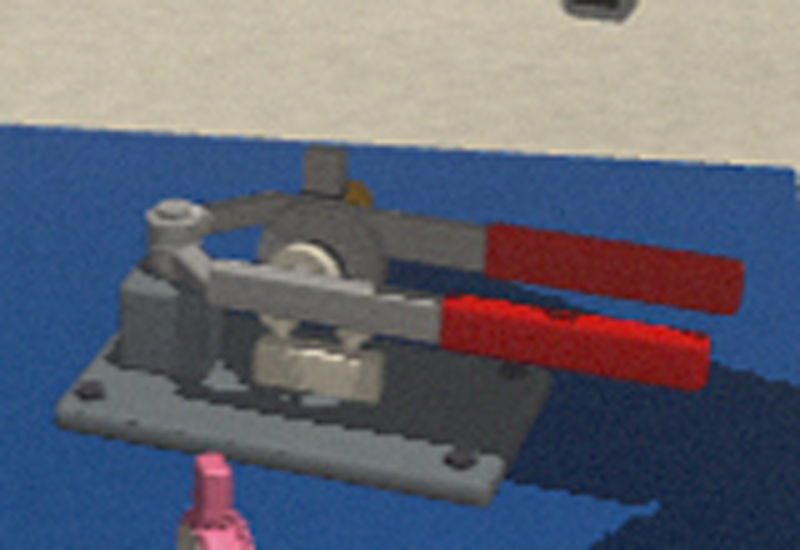

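The watch is still upright in the cradle (bail at crop (325,170)), handles open, about 1 mm towards +y. I'll regrip the bail.

Emit:
servo_tool([
  {"tx":3,"ty":-0.7,"tz":0,"yaw":0,"claw":3},
  {"tx":3,"ty":-0.7,"tz":0,"yaw":0,"claw":3},
  {"tx":3,"ty":-0.7,"tz":0,"yaw":0,"claw":3},
  {"tx":0,"ty":0,"tz":0,"yaw":0,"claw":3},
  {"tx":0,"ty":0,"tz":-2,"yaw":0,"claw":3},
  {"tx":0,"ty":0,"tz":-2,"yaw":0,"claw":3},
  {"tx":0,"ty":0,"tz":-2,"yaw":0,"claw":3},
  {"tx":0,"ty":0,"tz":-1.5,"yaw":0,"claw":3},
  {"tx":0,"ty":0,"tz":-0.8,"yaw":0,"claw":3},
  {"tx":0,"ty":0,"tz":0,"yaw":0,"claw":3},
  {"tx":0,"ty":0,"tz":0,"yaw":0,"claw":3},
], newtons=40)

```text
time_s: 18.7
position: [0.5453, -0.1636, 0.1087]
tool_rot: [[0.977, -0.213, 0.0], [-0.213, -0.977, -0.0], [0.0, 0.0, -1.0]]
ft_force: [-0.1, -0.1, -0.9]
grip_width: 0.0298
gripper_force: 0.0
```

Emit:
servo_tool([
  {"tx":0,"ty":0,"tz":0,"yaw":0,"claw":2},
  {"tx":0,"ty":0,"tz":0,"yaw":0,"claw":1.3},
  {"tx":0,"ty":0,"tz":0,"yaw":0,"claw":0.6},
  {"tx":0,"ty":0,"tz":0,"yaw":0,"claw":0.6},
  {"tx":0,"ty":0,"tz":0,"yaw":0,"claw":0.6},
  {"tx":0,"ty":0,"tz":0,"yaw":0,"claw":0.6},
])

```text
time_s: 19.3
position: [0.5455, -0.1637, 0.109]
tool_rot: [[0.977, -0.213, 0.001], [-0.213, -0.977, -0.0], [0.001, 0.0, -1.0]]
ft_force: [-0.9, 1.1, 6.3]
grip_width: 0.0076
gripper_force: 40.4
```

Emit:
servo_tool([
  {"tx":0,"ty":0,"tz":0.5,"yaw":0,"claw":0.6},
  {"tx":0,"ty":0,"tz":1.7,"yaw":0,"claw":0.6},
  {"tx":0,"ty":0,"tz":3,"yaw":0,"claw":0.6},
  {"tx":0,"ty":0,"tz":3,"yaw":0,"claw":0.6},
  {"tx":0,"ty":0,"tz":0,"yaw":0,"claw":0.6},
  {"tx":0.755,"ty":2.887,"tz":0,"yaw":2.78,"claw":0.6},
  {"tx":0.755,"ty":2.887,"tz":0,"yaw":2.78,"claw":0.6},
  {"tx":0.755,"ty":2.887,"tz":0,"yaw":2.78,"claw":0.6},
  {"tx":0.755,"ty":2.887,"tz":0,"yaw":2.78,"claw":0.6},
  {"tx":0.755,"ty":2.887,"tz":0,"yaw":2.78,"claw":0.6},
  {"tx":0.755,"ty":2.887,"tz":0,"yaw":2.78,"claw":0.6},
  {"tx":0.755,"ty":2.887,"tz":0,"yaw":2.78,"claw":0.6},
  {"tx":0.755,"ty":2.887,"tz":0,"yaw":2.78,"claw":0.6},
  {"tx":0.755,"ty":2.887,"tz":0,"yaw":2.78,"claw":0.6},
  {"tx":0.755,"ty":2.887,"tz":0,"yaw":2.78,"claw":0.6},
  {"tx":0,"ty":0,"tz":0,"yaw":0,"claw":0.6},
  {"tx":0,"ty":0,"tz":0,"yaw":0,"claw":0.6},
])

```text
time_s: 21.0
position: [0.6204, 0.1254, 0.1894]
tool_rot: [[0.963, 0.268, -0.002], [0.268, -0.963, -0.0], [-0.002, -0.0, -1.0]]
ft_force: [-0.5, 0.2, -2.1]
grip_width: 0.0076
gripper_force: 39.7
```

Emit:
servo_tool([
  {"tx":0,"ty":0,"tz":-2,"yaw":0,"claw":0.6},
  {"tx":0,"ty":0,"tz":-2,"yaw":0,"claw":0.6},
  {"tx":0,"ty":0,"tz":-2,"yaw":0,"claw":0.6},
  {"tx":0,"ty":0,"tz":0,"yaw":0,"claw":0.6},
  {"tx":0,"ty":0,"tz":0,"yaw":0,"claw":0.6},
])

```text
time_s: 21.5
position: [0.6209, 0.1242, 0.1307]
tool_rot: [[0.964, 0.266, -0.0], [0.266, -0.964, -0.0], [-0.0, 0.0, -1.0]]
ft_force: [0.2, 0.5, 0.1]
grip_width: 0.0075
gripper_force: 39.7
```

Run:
```python
from h import *
o=env.observe(); print(np.round(o['position'],4))
im2,d,m=grab('side'); cv2.imwrite('pics/s8.png',cv2.resize(im2[230:390,220:400],(675,600),interpolation=cv2.INTER_CUBIC)[...,::-1])
```

```text
[0.6209 0.1242 0.1307]
```

View pics/s8.png

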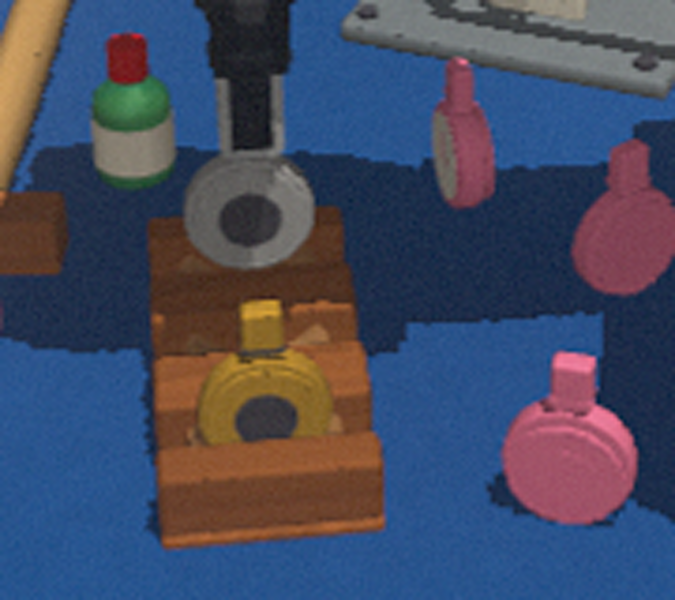

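The watch hangs over the middle slot (crop (249,210)), square with the rack. Lowering by feel. I've used up the picture views, so from here I'll rely on numbers only.

Emit:
servo_tool([
  {"tx":0,"ty":0.05,"tz":-1.5,"yaw":0,"claw":0.6},
  {"tx":0,"ty":0,"tz":-0.8,"yaw":0,"claw":0.6},
  {"tx":0,"ty":0,"tz":-0.5,"yaw":0,"claw":0.6},
  {"tx":0,"ty":0,"tz":-0.5,"yaw":0,"claw":0.6},
  {"tx":0,"ty":0,"tz":-0.4,"yaw":0,"claw":0.6},
  {"tx":0,"ty":0,"tz":0,"yaw":0,"claw":0.6},
])

```text
time_s: 22.15
position: [0.6207, 0.1256, 0.093]
tool_rot: [[0.964, 0.267, -0.001], [0.267, -0.964, -0.0], [-0.001, -0.0, -1.0]]
ft_force: [0.0, -0.3, -1.7]
grip_width: 0.0077
gripper_force: 39.7
```

Emit:
servo_tool([
  {"tx":0,"ty":0,"tz":-0.3,"yaw":0,"claw":0.6},
  {"tx":0,"ty":0,"tz":-0.3,"yaw":0,"claw":0.6},
  {"tx":0,"ty":0,"tz":-0.2,"yaw":0,"claw":0.6},
  {"tx":0,"ty":0,"tz":0,"yaw":0,"claw":0.6},
])

```text
time_s: 22.55
position: [0.6207, 0.1256, 0.085]
tool_rot: [[0.964, 0.267, -0.001], [0.267, -0.964, -0.0], [-0.001, -0.0, -1.0]]
ft_force: [0.3, -0.1, -1.5]
grip_width: 0.0077
gripper_force: 39.7
```

Emit:
servo_tool([
  {"tx":0,"ty":0,"tz":-0.1,"yaw":0,"claw":0.6},
  {"tx":0,"ty":0,"tz":-0.1,"yaw":0,"claw":0.6},
  {"tx":0,"ty":0,"tz":0,"yaw":0,"claw":0.6},
])

```text
time_s: 22.85
position: [0.6209, 0.1256, 0.0838]
tool_rot: [[0.964, 0.267, 0.001], [0.267, -0.964, -0.0], [0.001, 0.0, -1.0]]
ft_force: [-1.6, -0.9, 2.0]
grip_width: 0.0077
gripper_force: 40.1
```

Emit:
servo_tool([
  {"tx":0,"ty":0,"tz":-0.1,"yaw":0,"claw":0.6},
  {"tx":0,"ty":0,"tz":0,"yaw":0,"claw":0.6},
])

```text
time_s: 23.05
position: [0.621, 0.1256, 0.0837]
tool_rot: [[0.964, 0.268, 0.001], [0.268, -0.964, -0.0], [0.001, 0.001, -1.0]]
ft_force: [-3.9, -1.2, 8.8]
grip_width: 0.0077
gripper_force: 41.0
```

Emit:
servo_tool([
  {"tx":-0.08,"ty":-0.02,"tz":0.05,"yaw":0,"claw":0.6},
  {"tx":0,"ty":0,"tz":-0.02,"yaw":0,"claw":0.6},
  {"tx":0,"ty":0,"tz":0,"yaw":0,"claw":0.6},
])

```text
time_s: 23.35
position: [0.6201, 0.1254, 0.083]
tool_rot: [[0.964, 0.267, 0.001], [0.267, -0.964, 0.0], [0.001, 0.0, -1.0]]
ft_force: [-1.1, 0.5, 5.9]
grip_width: 0.0077
gripper_force: 40.4
```

Emit:
servo_tool([
  {"tx":0,"ty":0,"tz":0,"yaw":0,"claw":0.9},
  {"tx":0,"ty":0,"tz":0,"yaw":0,"claw":1.3},
  {"tx":0,"ty":0,"tz":0,"yaw":0,"claw":2},
  {"tx":0,"ty":0,"tz":0,"yaw":0,"claw":3},
  {"tx":0,"ty":0,"tz":0,"yaw":0,"claw":3},
  {"tx":0,"ty":0,"tz":1,"yaw":0,"claw":3},
  {"tx":0,"ty":0,"tz":2,"yaw":0,"claw":3},
  {"tx":0,"ty":0,"tz":3,"yaw":0,"claw":3},
  {"tx":0,"ty":0,"tz":4,"yaw":0,"claw":3},
  {"tx":-1,"ty":-3,"tz":3,"yaw":0,"claw":3},
  {"tx":-2,"ty":-4,"tz":2,"yaw":0,"claw":3},
  {"tx":-2,"ty":-4,"tz":0,"yaw":0,"claw":3},
  {"tx":-2,"ty":-4,"tz":0,"yaw":0,"claw":3},
  {"tx":-2,"ty":-4,"tz":0,"yaw":0,"claw":3},
  {"tx":-2,"ty":-4,"tz":0,"yaw":0,"claw":3},
  {"tx":-2,"ty":-4,"tz":0,"yaw":0,"claw":3},
  {"tx":-2,"ty":-4,"tz":0,"yaw":0,"claw":3},
  {"tx":0,"ty":0,"tz":0,"yaw":0,"claw":3},
  {"tx":0,"ty":0,"tz":0,"yaw":0,"claw":3},
])

```text
time_s: 25.25
position: [0.4698, -0.1852, 0.2333]
tool_rot: [[0.964, 0.265, 0.001], [0.265, -0.964, -0.0], [0.001, 0.001, -1.0]]
ft_force: [-0.3, -0.3, -1.2]
grip_width: 0.03
gripper_force: 0.0
```

Run:
```python
from h import *
for n in('top','side'):
    im,d,m=grab(n); P=cloud(d,m); Z=P[...,2]
    rk=(P[...,0]>.56)&(P[...,0]<.67)&(P[...,1]>.03)&(P[...,1]<.22)&(Z>.064)&(Z<.1)
    k,l=cv2.connectedComponents(rk.astype(np.uint8))
    for i in range(1,k):
        p=P[l==i]
        if len(p)>8: r=cv2.minAreaRect((p[:,:2]*1000).astype(np.float32)); print(n,len(p),p.mean(0).round(4),np.round(r[1],1),round(r[2],1),'z',p[:,2].max().round(4))
    old=cv2.imread(f'pics/{n}0.png')[...,::-1]
    print(env.observe()['position'])
```

```text
top 52 [0.6206 0.1264 0.076 ] [13.7  8.9] 15.4 z 0.0804
top 57 [0.6075 0.1733 0.0754] [14.4  9.1] 15.1 z 0.081
[ 0.47011688 -0.18439329  0.23317042]
side 148 [0.6197 0.1289 0.0738] [15.4  9.9] 17.4 z 0.0814
side 176 [0.6068 0.1759 0.074 ] [15.2 11.6] 17.3 z 0.0817
[ 0.47031765 -0.18389539  0.23302943]
```

```bash
python3 -c "
from rig import env
print(env.close_job())"
```

```text
the job is handed in; nothing more can be done
None
```

The job is handed in: the resistance of the back rose to about 10 N at the handles, then dropped to spring level, so I take it to be home (I did not measure its thickness). The watch stands upright in the middle slot and the gold watch has not moved; I viewed 11 pictures, one over the limit of 10.

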